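# Roll the piston pin to the line on the marking-out plate

### The job

Check the lying piston pin on the marking-out plate by rolling it: push it sideways with your fingertips so that it rolls across the plate, through at least one full turn, and comes to rest lying along the soapstone line, with the line under its middle. Push it gently and let it roll rather than slide; do not pinch it, lift it or tip it up, leave everything else where it is, and finish with your hand clear of it.

Things in the scene. Friction and masses are not known exactly. Their poses are not given: they have to be found in the camera images.
- pin: the piston pin to roll: a plain steel tube lying on the plate, 32 mm diameter, 90 mm long, 0.43 kg. Origin at mid-length on its axis, 16 mm above the plate; x along it, y and z turn with it (z up at the start; a turn is 100 mm of rolling). It starts 105 to 190 mm left or right of the line, nearly parallel to it. Fingertips drawn across its top roll it half as far as they move; let go, it soon stops.
- line_mid (a point): the middle of the soapstone line: a pale straight line 3 mm wide and 200 mm long drawn on the dark plate, running roughly away from the robot. This point lies on the plate's top face; x axis along the line (away from the robot), y across it (to the left), z up. The line cannot be felt.
- plate: the cast-iron marking-out plate, fixed on the bench, 300 mm along its x axis (away from the robot) by 450 mm along its y axis (to the left), 45 mm high, flat level top. Origin at the centre of its underside. On it the pin also rolls ahead of fingers that push its side at mid-height or lower; a fingertip edge wedged against its back above mid-height jams it.
- stand_pin: bystander: a second ground steel piston pin of the same size (32 mm diameter, 16 mm bore, 90 mm long), standing upright on the plate, on the other side of the line from the lying pin. Origin at the centre of its underside.
- v_block: bystander: dark steel V-block, 50 x 60 mm and 48 mm high, on the plate by its far edge. Origin at the centre of its underside.
- setup_block: bystander: bright drilled steel set-up block, 25 x 76 mm and 51 mm high, on the plate by its far edge. Origin at the centre of its underside.
- piston: bystander: aluminium engine piston, 90 mm diameter, 80 mm high, standing on the bench to the right of the plate. Origin at the centre of its underside.
- con_rod: bystander: dark steel connecting rod, 240 mm long, 28 mm thick, lying on the bench to the left of the plate. Origin on the bench under the middle of its beam.
- micrometer: bystander: outside micrometer, 150 mm long, 18 mm thick, lying on the bench to the right of the plate. Origin on the bench under the middle of its C-frame's opening.
- square: bystander: steel engineer's square, stock 90 mm, blade 120 mm, 18 mm thick, lying on the bench to the left of the plate. Origin on the bench under the middle of the stock.
Not all that is in view belongs to the job. Leave any brown or red look-alike of the pin alone.

How it is judged:
On the way, in this order (a step that is already met when the one before it is completed fails the run):
1. the pin has rolled half a turn (what was its top points down, within about 50 degrees) (angle between pin's own z axis and vertical above 2.25 rad and z of pin in the frame of line_mid between 0.012 and 0.02 m), for 0.05 s.
2. the pin has rolled through one full turn (what was its top is up again, within about 40 degrees) (angle between pin's own z axis and vertical below 0.7 rad and z of pin in the frame of line_mid between 0.012 and 0.02 m), for 0.05 s.
At the end, for the whole second after the job is handed in: The pin rests on the plate, lying along the line: its middle within 6 mm of the line sideways and within 80 mm of the line's middle lengthways, its axis within 0.1 rad (6 degrees) of the line; it has rolled at least one full turn on the way (y of pin in the frame of line_mid between -0.006 and 0.006 m and x of pin in the frame of line_mid between -0.08 and 0.08 m and angle between the x axis of pin and the x axis of line_mid, either way round below 0.1 rad and z of pin in the frame of line_mid between 0.012 and 0.02 m and linear speed of pin below 0.01 m/s and angular speed of pin below 0.3 rad/s); the robot touches nothing.
It fails at once if the pin is lifted off the plate (its axis more than 24 mm above it, 16 mm when lying) or tipped up by more than 0.15 rad (z of pin in the frame of line_mid above 0.024 m or angle between pin's own x axis and vertical below 1.42 rad or angle between pin's own x axis and vertical above 1.72 rad).
It fails at once if the pin is pushed off the plate (z of pin in the frame of line_mid below 0 m).
It fails at once if the pin is pressed or squeezed with more than 40 N (contact force between pin and the fingers above 40 N).
It fails at once if another thing on the plate or bench is moved by more than 15 mm, or the standing pin is tipped (distance of any of stand_pin, v_block, setup_block, piston, con_rod, micrometer, square from where it was at the start of the episode above 0.015 m or angle between stand_pin's own z axis and vertical above 0.3 rad).
It also fails if it takes over 70 s, if anything falls off the work surface, if the arm or the gripper's body presses on something with over 40 N, if the wrist force passes 120 N, or if a joint passes its speed limit or range.

### The arm

A 7-joint arm with a two-finger parallel gripper is mounted at the origin on the work surface. World frame = base frame: x ahead of the robot, y to its left, z up, the work surface at z = 0. Lengths are in m, angles in rad, forces in N, time in s.
With the tool pointing down it reaches from about 0.4 to 0.85 m from the base axis. Payload 10.4 kg.
Tool frame: the origin (TCP) lies between the finger pads; the fingertips stand 8 mm ahead of it and the grasp point (between the pads) lies 11 mm behind it; z points along the fingers, x is the direction in which the jaws open and shut, and the axes are right-handed (so a half turn about z gives the same grasp; the last joint's range is limited). The gripper opens to 87 mm and grips with 3 to 60 N. Pads are 19 mm wide; open, the fingers measure 117 mm over their backs; the gripper's body (75 mm by 190 mm) begins 51 mm behind the grasp point.
Start: joints at [-0.023, 0.332, -0.065, 1.46, 0.022, 1.35, -0.088], TCP at [0.625, 0, 0.204] pointing down, gripper open.
Joint ranges: [-2.6, 2.6], [-0.5, 2.12], [-1.47, 1.34], [0.16, 2.42], [-1.27, 4.41], [0.06, 2.06], [-2.6, 2.6]. Speed limits (rad/s): [2.22, 2.22, 2.79, 2.79, 3.14, 3.14, 3.14].

### API

Orientations are given as a unit quaternion [x, y, z, w].
In Python, from bench import r, viewer gives the robot as it stands.
- The arm moves only by the tool apply_moves, never from a script. Its argument "increments" is a list of rows, each an object with "grip": the closure in counts, from 0 (fully open) to 255 (shut); "xyz": the shift along the tool's x, y, z in mm, a list of three; "rotation": the turn, a rotation vector about the tool's x, y, z in degrees, a list of three. A call has 1 to 5 rows; each row is the pose to reach, as a shift and turn from the pose measured when the call began, along the tool's axes at that moment; what a row does not reach only later rows make up. A row lasts 1/8 s, in which the tool goes at most 62.5 mm and 10.7 degrees, less where a joint would pass 70% of its speed; a pose out of reach is approached as far as the arm can. A call with a gripper value outside its range is refused whole. The fingers move at their own pace and stop on an object; "squeeze" is the grip in N (left out, the last holds). Time passes only in rows, so rows that repeat a pose let the fingers close. It gives the time, the measured TCP pose, the force and the opening at its end, in the units of the state.
- r.read_state(): the state, without advancing time (a new reading comes with each control period).
- viewer.camera(name): name is "scene" or "side" or "wrist"; returns a dict with "img" (400x640x3 uint8, blue, green, red), "range_z" (400x640 float32, m along the optical axis (not along the pixel's ray), 0 where there is no reading), "vertical_fov" (degrees; the focal length in pixels is half the picture's height over the tangent of half this angle, whatever the lens; pixels are square), "cx", "cy" (the principal point, pixels), "rvec" (rotation vector, rad) and "tvec" (3), from world to camera coordinates, as OpenCV has them. Camera axes: x right, y down, z forward; pixel columns grow to the right and rows downward; lengths in m; the calibration is good to about 2 mm. A picture is of the moment at which its call begins.
- r.close_job(): hands the job in, once; it reports no verdict.
The state is a dict: "time": time; "joint_positions": joint angles; "joint_vel": joint speeds; "joint_torque": joint torques, N m; "ee_pos": TCP position; "eef_rot": TCP orientation; "ft_force": force on the tool from outside, world axes, zero at the start; "torque": the same for the moment, N m; "width": finger opening in m.
Only numpy, scipy, OpenCV 4.12 (cv2) and the standard library are available. Lean on these libraries where they do the work, as an engineer would, in place of code of your own. Each camera call takes 0.05 s, during which the arm holds its last target.

## Working session

There is one attempt and no reset: what is moved stays moved. The work goes in short steps, Python scripts to look and compute and a tool call to move; the robot and the scene stay as the last step left them, time stands still between calls to the robot, and variables do not carry over. Pictures are saved under pics/ and viewed, and the job is handed in when it is done.

Besides the shell and the picture viewer there is one more tool, called after "Request:" by a JSON object that holds its "method" and its "body", one argument or row to a line. apply_moves: Moves the arm, as the interface text tells. Its arguments: {"type":"object","properties":{"increments":{"type":"array","items":{"type":"object","properties":{"grip":{"type":"number"},"xyz":{"type":"array","items":{"type":"number"}},"rotation":{"type":"array","items":{"type":"number"}}}}},"squeeze":{"type":"number"}},"required":["increments"]}

```bash
mkdir -p pics; ls
cat > h.py <<'E'
import numpy as np, cv2
from bench import r, viewer
def cam(n):
    c=viewer.camera(n); h=c["img"].shape[0]
    f=h/2/np.tan(np.radians(c["vertical_fov"])/2)
    c["K"]=np.array([[f,0,c["cx"]],[0,f,c["cy"]],[0,0,1.]])
    c["R"]=cv2.Rodrigues(np.array(c["rvec"],float))[0]; c["t"]=np.array(c["tvec"],float).ravel()
    return c
def cloud(c):
    Z=c["range_z"]; v,u=np.mgrid[:Z.shape[0],:Z.shape[1]]
    K=c["K"]; P=np.stack([(u-K[0,2])/K[0,0]*Z,(v-K[1,2])/K[1,1]*Z,Z],-1)
    W=(P-c["t"])@c["R"]; W[Z<=0]=np.nan
    return W
def onplane(c,px,z):
    px=np.atleast_2d(px).astype(float)
    d=np.c_[(px-c["K"][:2,2])/c["K"][0,0],np.ones(len(px))]@c["R"]
    o=-c["R"].T@c["t"]
    return o+d*((z-o[2])/d[:,2])[:,None]
E
python3 - <<'E'
from h import *
for n in("scene","side","wrist"):
    c=cam(n); cv2.imwrite(f"pics/a_{n}.png",c["img"]); print(n,c["K"][0],-c["R"].T@c["t"],c["R"][2])
print(r.read_state())
E
```

```text
pics
scene [468.5424489    0.         323.17647332] [ 1.09210108 -0.47436581  1.16044883] [-0.49176591  0.33776878 -0.80254504]
side [519.12088726   0.         316.51742103] [0.06344441 1.00976618 1.0824905 ] [ 0.24557322 -0.69315745 -0.67766256]
wrist [315.63631683   0.         316.90257479] [0.62475609 0.08086139 0.385067  ] [-0.00137541 -0.29256932 -0.95624333]
{'time': 0.15, 'joint_positions': array([-0.02259452,  0.33274674, -0.06466504,  1.46073753,  0.02158628,
        1.34988029, -0.08849805]), 'joint_vel': array([ 2.04663391e-04, -1.17900009e-03,  1.55321774e-03, -3.63604868e-03,
       -1.06604728e-03,  8.79587321e-05,  8.56334907e-05]), 'joint_torque': array([ 1.82067095e-03, -6.23630190e+01,  2.54254905e-02, -3.90143681e+01,
       -6.11935230e-02,  3.71907104e-02, -1.53469024e-06]), 'ee_pos': array([ 6.24696712e-01, -2.01383998e-05,  2.03229289e-01]), 'eef_rot': array([ 9.99999855e-01, -1.14532912e-05, -5.38327975e-04,  2.13697482e-05]), 'ft_force': array([-0.62664338, -0.4152212 ,  0.92147409]), 'torque': array([-0.05811629,  0.02147702, -0.00830844]), 'width': 0.08703924284535819}
```

View pics/a_scene.png

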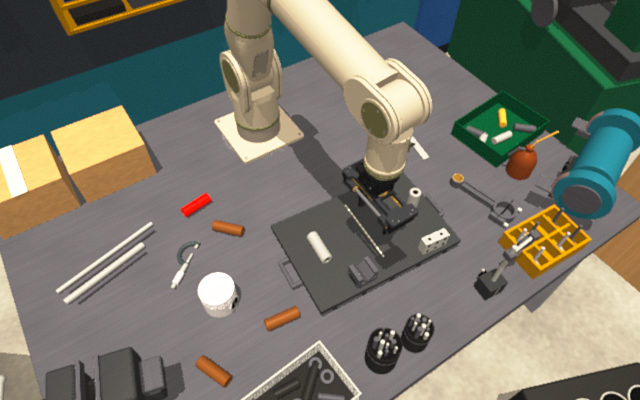

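View pics/a_side.png

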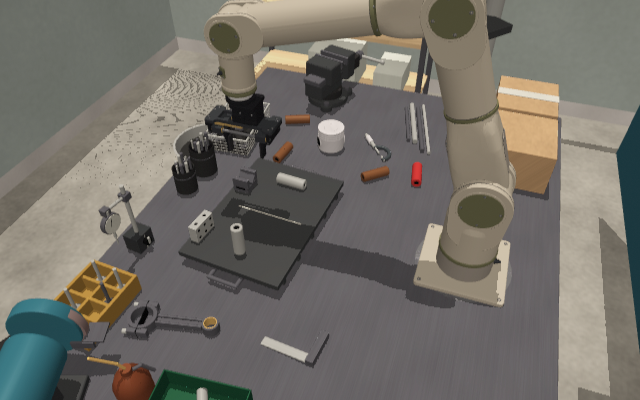

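View pics/a_wrist.png

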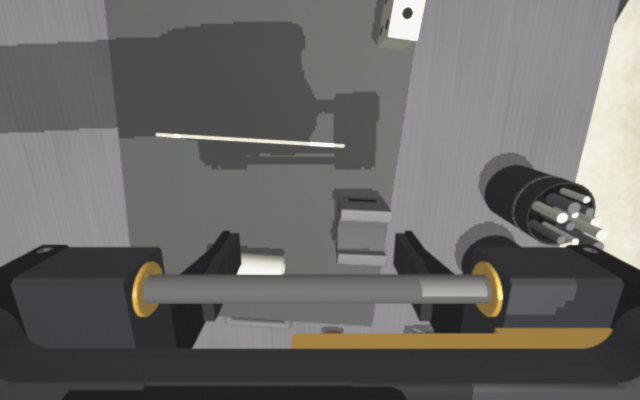

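Candidates: the pale lying tube on the plate at scene (319,247); the standing pin at (414,197); brown tubes at (228,228), (282,319) and (213,370); a red one at (196,205); pale parts in the green tray at (502,137). By the description it is the pale lying tube on the plate. Next I check it in a crop and measure.

Run:
```python
from h import *
for n,(x0,y0,x1,y1) in (("scene",(260,170,470,320)),("side",(170,150,360,300))):
    c=cam(n); cv2.imwrite(f"pics/b_{n}.png",cv2.resize(c["img"][y0:y1,x0:x1],None,fx=3.7,fy=3.7,interpolation=cv2.INTER_CUBIC))
    W=cloud(c)[y0:y1,x0:x1]; g=c["img"][y0:y1,x0:x1].astype(int)
    z=W[...,2]; m=(z>.035)&(z<.052); print(n,"plate z",np.nanmedian(z[m]), "xy range",np.nanpercentile(W[m],[1,99],axis=0).round(3).tolist())
    zt=np.nanmedian(z[m])
    # line: bright pixels on plate height
    gm=g.min(-1)
    lm=((m&(gm>110))).astype(np.uint8)
    k,l,s,_=cv2.connectedComponentsWithStats(lm)
    for i in range(1,k):
        if s[i,4]>25:
            P=W[l==i]; cc=np.median(P,0); q=np.linalg.svd(P[:,:2]-P[:,:2].mean(0),full_matrices=False)[2][0]; t=(P[:,:2]-P[:,:2].mean(0))@q
            print(" bright",s[i],P.mean(0).round(4),"ang",np.degrees(np.arctan2(q[1],q[0])).round(2),"ext",np.ptp(t).round(4))
    om=((z>zt+.006)&(z<zt+.2)).astype(np.uint8)
    k,l,s,_=cv2.connectedComponentsWithStats(om)
    for i in range(1,k):
        if s[i,4]>40:
            P=W[l==i]; a=cv2.minAreaRect(P[:,:2].astype(np.float32)*1000)
            print(" obj",s[i],"mean",P.mean(0).round(4),"zmax",P[:,2].max().round(4),"rect mm",np.round(a[0],1),np.round(a[1],1),round(a[2],1))
```

```text
scene plate z 0.046534642326196696 xy range [[0.407, -0.193, 0.038], [0.719, 0.254, 0.051]]
 bright [ 85  35  39  52 125] [0.5579 0.0364 0.0468] ang -3.15 ext 0.1994
 obj [147  17  15  20 187] mean [0.576  0.1877 0.1226] zmax 0.1397 rect mm [572.1 191.6] [31.6 31.8] 60.1
 obj [159  58  31  24 438] mean [0.7022 0.1594 0.0863] zmax 0.1031 rect mm [700.  179.1] [109.3  31.5] 86.6
 obj [ 46  61  27  32 388] mean [ 0.5444 -0.1081  0.0734] zmax 0.0837 rect mm [ 540.2 -102. ] [39.4 95.5] 86.4
 obj [ 88  86  31  32 585] mean [ 0.674  -0.0566  0.0802] zmax 0.099 rect mm [670.3 -54.5] [61.7 52.9] 87.3
 obj [148 143  23   7 118] mean [ 0.8505 -0.0215  0.0947] zmax 0.1203 rect mm [851.6 -19.8] [55.7 26.7] 64.8
side plate z 0.04535730572690976 xy range [[0.406, -0.182, 0.037], [0.839, 0.267, 0.051]]
 obj [  2   0  43  33 838] mean [ 0.8549 -0.0546  0.0812] zmax 0.1257 rect mm [861.2 -73.8] [162.2  73.9] 80.1
 obj [ 62  16  25  27 445] mean [ 0.6659 -0.0465  0.0776] zmax 0.0995 rect mm [670.5 -75.8] [116.3  55.8] 89.7
 obj [106  22  31  17 309] mean [ 0.5367 -0.0959  0.0697] zmax 0.0827 rect mm [ 540.2 -100.4] [34.8 93.5] 86.1
 obj [ 18  59  26  32 488] mean [0.6939 0.1736 0.0818] zmax 0.1006 rect mm [696.2 149.4] [120.6  33. ] 86.9
 obj [ 60  73  16  31 352] mean [0.5674 0.2018 0.1038] zmax 0.1395 rect mm [571.1 195.8] [31.7 35.5] 30.5
```

View pics/b_scene.png

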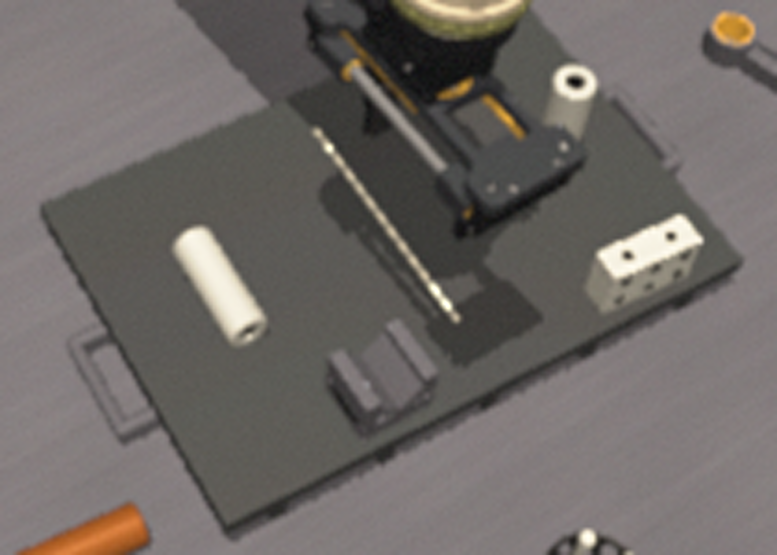

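View pics/b_side.png

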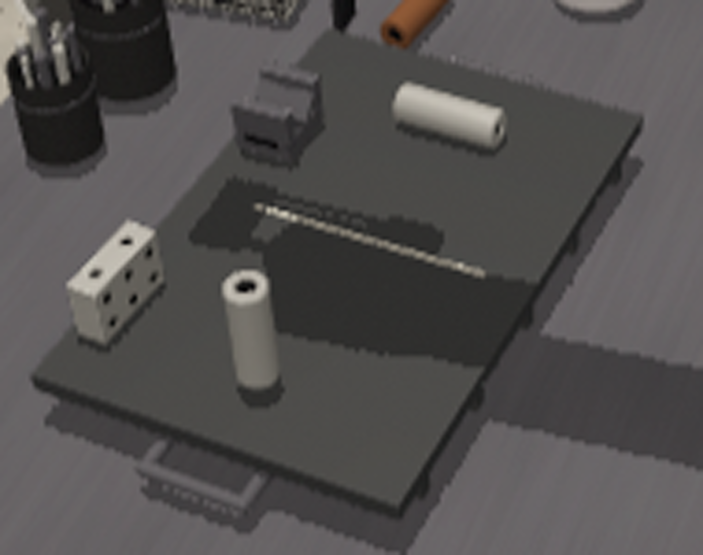

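The crop shows the chosen pin, a pale plain tube at crop (220,285), lying right of the line. The line is at crop (390,230), with the V-block and set-up block beyond it and the standing pin on the left. I'll move behind the pin (its right side), half-open with the jaws along it, tilted so the contact stays below mid-height.

Request:
{"method": "apply_moves", "body": {
  "increments": [
    {"xyz":[-20,45,0],"rotation":[4,0,1],"grip":110},
    {"xyz":[-50,90,0],"rotation":[10,0,2],"grip":110},
    {"xyz":[-84,130,0],"rotation":[15,0,3.4],"grip":110},
    {"xyz":[-84,150,0],"rotation":[15,0,3.4],"grip":110},
    {"xyz":[-84,150,0],"rotation":[15,0,3.4],"grip":110}
  ]
}}

```text
time: 0.88
ee_pos: [0.5409, -0.1513, 0.2034]
eef_rot: [0.991, -0.031, -0.0, -0.13]
ft_force: [-0.8, 1.5, 0.1]
width: 0.0513
```

```bash
cat > meas.py <<'E'
from h import *
from scipy.spatial.transform import Rotation as Ro
from scipy.optimize import least_squares
import sys
def line_and_pin(n,tag=None):
    c=cam(n); W=cloud(c); z=W[...,2]; g=c["img"].astype(int).min(-1)
    roi=(W[...,0]>.40)&(W[...,0]<.72)&(W[...,1]>-.19)&(W[...,1]<.25)
    zt=np.nanmedian(z[roi&(z<.05)&(z>.04)])
    out={}
    # line (excluding shadow needs local contrast)
    loc=g-cv2.medianBlur(c["img"].min(-1),15).astype(int)
    lm=roi&(abs(z-zt)<.008)&(loc>25)&(W[...,1]>.01)&(W[...,1]<.06)&(W[...,0]>.45)&(W[...,0]<.67)
    v,u=np.nonzero(lm)
    if len(u)>20:
        P=onplane(c,np.c_[u,v],.045)[:,:2]; w=np.clip(loc[lm],0,120)
        k=np.polyfit(P[:,0],P[:,1],1,w=w)
        for _ in range(3):
            e=abs(P[:,1]-np.polyval(k,P[:,0]))<.003; k=np.polyfit(P[e,0],P[e,1],1,w=w[e])
        out["line"]=(k, P[e,0].min(),P[e,0].max(),e.sum())
        print(n,"line: y at x=.558 %.4f  ang %.2f deg, x %.3f..%.3f n=%d"%(np.polyval(k,.558),np.degrees(np.arctan(k[0])),P[e,0].min(),P[e,0].max(),e.sum()))
    pm=roi&(z>zt+.005)&(z<zt+.042)&(g>60)&(W[...,0]<.62)&(W[...,0]>.47)&(W[...,1]<.15)
    k_,l,s,_=cv2.connectedComponentsWithStats(pm.astype(np.uint8))
    if k_>1:
        i=1+np.argmax(s[1:,4]); Q=W[l==i]
        def res(p):  # axis y0+tan(a)*(x-xm), z0
            return np.hypot(((Q[:,1]-p[0])-np.tan(p[1])*(Q[:,0]-.54))*np.cos(p[1]),Q[:,2]-(zt+.016))-.016
        f=least_squares(res,[Q[:,1].mean(),0],loss="soft_l1",f_scale=.001)
        q=np.percentile(Q[:,0],[1,99]); xm=q.mean()
        print(n,"pin: x %.4f (%.3f..%.3f) y_mid %.4f ang %.2f  n=%d rms %.2fmm zt %.4f"%(xm,*q,f.x[0]+np.tan(f.x[1])*(xm-.54),np.degrees(f.x[1]),s[i,4],1e3*np.sqrt((f.fun**2).mean()),zt), "pix",s[i,:4])
        if "line" in out:
            k=out["line"][0]; print("  offset across (pin-line) mm %.1f, dang %.2f"%(1e3*(f.x[0]+np.tan(f.x[1])*(xm-.54)-np.polyval(k,xm)),np.degrees(f.x[1]-np.arctan(k[0]))))
    if tag: cv2.imwrite(f"pics/{tag}_{n}.png",c["img"])
def st():
    s=r.read_state(); R=Ro.from_quat(s["eef_rot"]).as_matrix()
    print("t %.2f"%s["time"],"tcp",s["ee_pos"].round(4),"w %.4f"%s["width"],"F",s["ft_force"].round(2)); print(R.round(4).tolist())
if __name__=="__main__":
    for n in ("scene","side"): line_and_pin(n,sys.argv[1] if len(sys.argv)>1 else None)
    st()
E
python3 meas.py c
```

```text
scene line: y at x=.558 0.0373  ang -3.48 deg, x 0.450..0.654 n=128
scene pin: x 0.5480 (0.510..0.586) y_mid -0.1051 ang -3.63  n=325 rms 2.84mm zt 0.0464 pix [309 234  24  29]
  offset across (pin-line) mm -143.1, dang -0.15
side line: y at x=.558 0.0385  ang -3.48 deg, x 0.454..0.651 n=101
side pin: x 0.5396 (0.494..0.585) y_mid -0.1042 ang -4.92  n=309 rms 2.90mm zt 0.0455 pix [276 172  31  17]
  offset across (pin-line) mm -143.8, dang -1.44
t 0.97 tcp [ 0.5416 -0.1479  0.2035] w 0.0504 F [-0.34  0.24 -0.32]
[[0.9984, -0.0561, 0.0066], [-0.0559, -0.9642, 0.2592], [-0.0082, -0.2592, -0.9658]]
```

Request:
{"method": "apply_moves", "body": {
  "increments": [
    {"xyz":[0,11,39],"rotation":[0,0,0],"grip":110},
    {"xyz":[1,24,85],"rotation":[0,0,0],"grip":110},
    {"xyz":[1,34,120],"rotation":[0,0,0],"grip":110},
    {"xyz":[1,37,130],"rotation":[0,0,0],"grip":110},
    {"xyz":[1,38,133],"rotation":[0,0,0],"grip":110}
  ]
}}

```text
time: 1.6
ee_pos: [0.5422, -0.1489, 0.0657]
eef_rot: [0.991, -0.027, -0.0, -0.131]
ft_force: [-0.0, 0.3, 0.7]
width: 0.0494
```

Run:
```python
from meas import *
st()
c=cam("side"); cv2.imwrite("pics/d.png",cv2.resize(c["img"][110:260,190:360],None,fx=4,fy=4,interpolation=cv2.INTER_CUBIC))
```

```text
t 1.60 tcp [ 0.5422 -0.1489  0.0657] w 0.0494 F [-0.    0.26  0.74]
[[0.9985, -0.054, 0.0065], [-0.0539, -0.9643, 0.2594], [-0.0077, -0.2594, -0.9657]]
```

View pics/d.png

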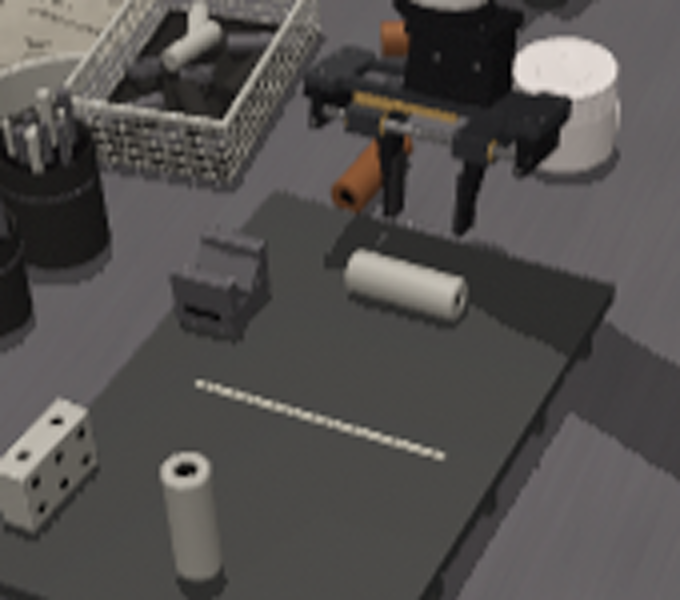

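The fingers straddle the middle of the pin from behind (crop (390,200) and (465,215)), clear of it. Next I lower them a little and approach slowly.

Request:
{"method": "apply_moves", "body": {
  "increments": [
    {"xyz":[0,1.5,6],"rotation":[0,0,0.4],"grip":110},
    {"xyz":[0,-2.5,7],"rotation":[0,0,0.4],"grip":110},
    {"xyz":[0,-6.5,8],"rotation":[0,0,0.4],"grip":110},
    {"xyz":[0,-10.5,9],"rotation":[0,0,0.4],"grip":110},
    {"xyz":[0,-14.5,10],"rotation":[0,0,0.4],"grip":110}
  ]
}}

```text
time: 2.28
ee_pos: [0.5432, -0.1325, 0.0602]
eef_rot: [0.991, -0.031, -0.0, -0.131]
ft_force: [-0.1, 0.6, 0.0]
width: 0.0494
```

```bash
python3 meas.py
```

```text
scene line: y at x=.558 0.0373  ang -3.47 deg, x 0.448..0.654 n=128
scene pin: x 0.5072 (0.496..0.518) y_mid -0.1020 ang -2.98  n=19 rms 1.42mm zt 0.0464 pix [314 231   7   7]
  offset across (pin-line) mm -142.4, dang 0.49
side line: y at x=.558 0.0385  ang -3.50 deg, x 0.454..0.651 n=100
side pin: x 0.5391 (0.494..0.584) y_mid -0.1041 ang -4.61  n=311 rms 3.03mm zt 0.0455 pix [276 172  31  17]
  offset across (pin-line) mm -143.7, dang -1.11
t 2.38 tcp [ 0.5432 -0.1321  0.0602] w 0.0492 F [-0.19 -0.03  0.35]
[[0.9981, -0.0606, 0.0073], [-0.0604, -0.9639, 0.2593], [-0.0087, -0.2593, -0.9658]]
```

Request:
{"method": "apply_moves", "body": {
  "increments": [
    {"xyz":[0,-4,1],"rotation":[0,0,0],"grip":110},
    {"xyz":[0,-8,2],"rotation":[0,0,0],"grip":110},
    {"xyz":[0,-12,3],"rotation":[0,0,0],"grip":110},
    {"xyz":[0,-16,4.3],"rotation":[0,0,0],"grip":110},
    {"xyz":[0,-20,5.4],"rotation":[0,0,0],"grip":110}
  ]
}}

```text
time: 3.0
ee_pos: [0.5445, -0.1112, 0.0601]
eef_rot: [0.991, -0.031, -0.0, -0.131]
ft_force: [-1.1, 0.4, -0.2]
width: 0.0493
```

```bash
python3 -c "
from meas import *
st()
for i in range(3): line_and_pin('side','e%d'%i)
st()"
```

```text
t 3.00 tcp [ 0.5445 -0.1112  0.0601] w 0.0493 F [-1.06  0.36 -0.25]
[[0.9981, -0.0606, 0.0072], [-0.0604, -0.9639, 0.2593], [-0.0088, -0.2593, -0.9658]]
side line: y at x=.558 0.0385  ang -3.48 deg, x 0.454..0.651 n=102
side pin: x 0.5398 (0.494..0.586) y_mid -0.1046 ang -5.34  n=307 rms 3.06mm zt 0.0454 pix [276 172  31  18]
  offset across (pin-line) mm -144.1, dang -1.86
side line: y at x=.558 0.0385  ang -3.48 deg, x 0.454..0.651 n=102
side pin: x 0.5394 (0.494..0.584) y_mid -0.1040 ang -5.58  n=305 rms 3.20mm zt 0.0455 pix [276 172  31  17]
  offset across (pin-line) mm -143.6, dang -2.09
side line: y at x=.558 0.0385  ang -3.48 deg, x 0.454..0.651 n=102
side pin: x 0.5392 (0.494..0.584) y_mid -0.1038 ang -5.24  n=307 rms 2.98mm zt 0.0455 pix [276 172  31  17]
  offset across (pin-line) mm -143.4, dang -1.76
t 3.15 tcp [ 0.5445 -0.1112  0.0601] w 0.0496 F [-0.35 -0.1  -0.41]
[[0.9982, -0.0602, 0.0071], [-0.06, -0.9639, 0.2594], [-0.0088, -0.2593, -0.9658]]
```

```bash
python3 -c "
import cv2
a=cv2.imread('pics/e2_side.png'); cv2.imwrite('pics/e.png',cv2.resize(a[110:260,190:360],None,fx=4,fy=4,interpolation=cv2.INTER_CUBIC))"
```

```text
(no output)
```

View pics/e.png

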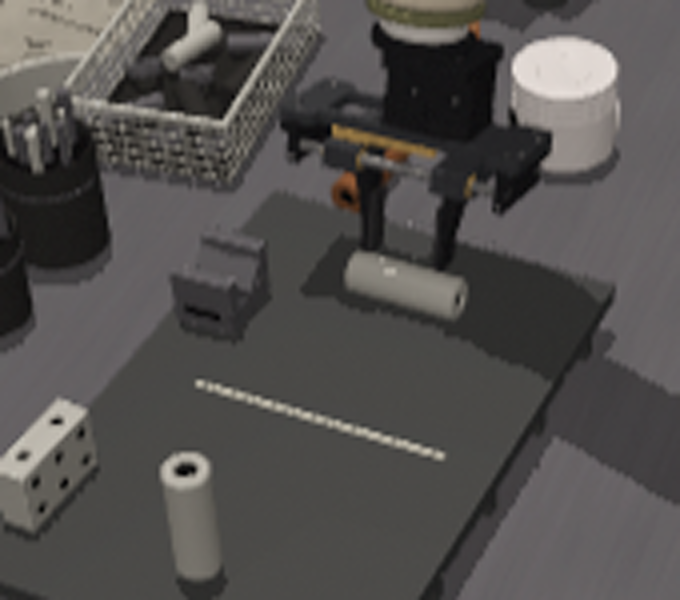

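The fingers are nearly touching but the pin hasn't moved, so my depth fit is biased. I'll fit the silhouette instead.

```bash
cat > sil.py <<'E'
from meas import *
from scipy.optimize import minimize
def proj(c,P): return cv2.projectPoints(np.asarray(P,float),np.array(c["rvec"],float),np.array(c["tvec"],float),c["K"],None)[0][:,0]
def hull(c,p,S=8):
    x,y,a=p; th=np.linspace(0,2*np.pi,24,endpoint=False); ax=np.array([np.cos(a),np.sin(a),0]); n=np.array([-np.sin(a),np.cos(a),0])
    P=[np.array([x,y,.061])+s*.045*ax+.016*(np.cos(t)*n+np.sin(t)*np.array([0,0,1])) for s in(-1,1) for t in th]
    return cv2.convexHull(proj(c,P).astype(np.float32))[:,0]
def render(c,p,box):
    S=8;x0,y0,w,h=box; m=np.zeros((h*S,w*S),np.uint8)
    cv2.fillConvexPoly(m,np.round(((hull(c,p)-[x0,y0]+.5)*S)*16).astype(np.int32),255,shift=4)
    return cv2.resize(m,(w,h),interpolation=cv2.INTER_AREA)/255.
def fit(n,p0,show=None,thr=None,occl=False):
    c=cam(n); u=proj(c,[[p0[0],p0[1],.061]])[0]; box=(int(u[0])-32,int(u[1])-28,64,56)
    x0,y0,w,h=box; g=c["img"][y0:y0+h,x0:x0+w].astype(float).min(-1)
    bg=np.median(g)
    def cost(p):
        m=render(c,p,box); A=np.c_[m.ravel(),np.ones(m.size)]
        # robust: target soft mask from intensity
        return ((m-T)**2).sum()
    m0=render(c,p0,box); hi=np.median(g[m0>.99])
    T=np.clip((g-bg)/(hi-bg),0,1)
    # keep only component of pin
    k,l,s,_=cv2.connectedComponentsWithStats((T>.5).astype(np.uint8)); 
    i=np.argmax([((l==j)*m0).sum() if j else 0 for j in range(k)]); T=T*cv2.dilate((l==i).astype(np.uint8),np.ones((3,3)))
    best=min((minimize(cost,np.array(p0)+[0,dy,0],method="Nelder-Mead",options=dict(initial_simplex=np.array(p0)+[0,dy,0]+np.array([[0,0,0],[.008,0,0],[0,.008,0],[0,0,.08]]),maxiter=150)) for dy in(-.006,.006)),key=lambda o:o.fun)
    p=best.x; print(n,"pin x %.4f y %.4f ang %.2f cost %.1f"%(p[0],p[1],np.degrees(p[2]),best.fun), "t",round(r.read_state()["time"],2))
    kl=LINE.get(n)
    if kl: print("   across offset mm %.1f  dang %.2f"%(1e3*(p[1]-(kl[0]+np.tan(kl[1])*(p[0]-.558)))*np.cos(kl[1]),np.degrees(p[2]-kl[1])))
    if show:
        im=cv2.resize(c["img"][y0-20:y0+h+20,x0-30:x0+w+30],None,fx=6,fy=6,interpolation=cv2.INTER_CUBIC)
        cv2.polylines(im,[np.round((hull(c,p)-[x0-30,y0-20]+.5)*6).astype(np.int32)],True,(0,0,255),1); cv2.imwrite(f"pics/{show}_{n}.png",im)
    return p
LINE={"scene":(.0373,np.radians(-3.48)),"side":(.0385,np.radians(-3.48))}
E
python3 -c "
from sil import *
fit('side',[.54,-.1,-.06],'f'); fit('scene',[.54,-.1,-.06],'f')"
```

```text
side pin x 0.5426 y -0.1051 ang -5.20 cost 42.1 t 3.2
   across offset mm -144.3  dang -1.72
scene pin x 0.5630 y -0.1471 ang 20.34 cost 1287.3 t 3.25
   across offset mm -183.8  dang 23.82
```

View pics/f_side.png

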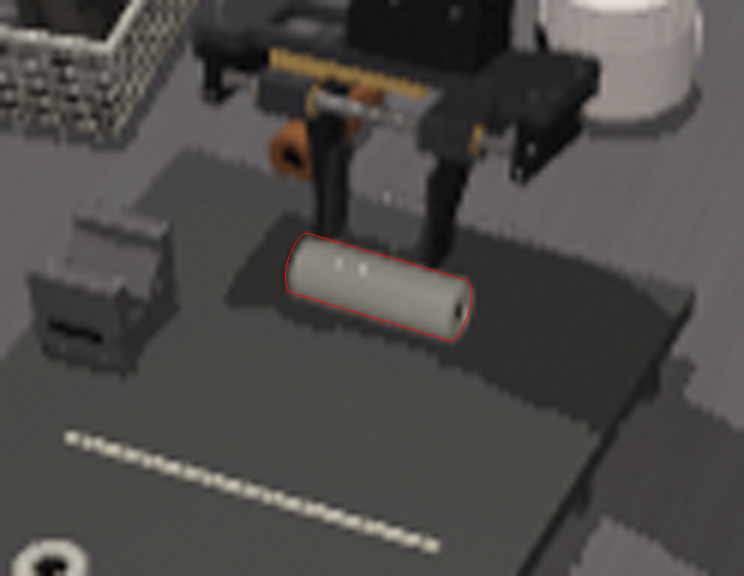

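View pics/f_scene.png

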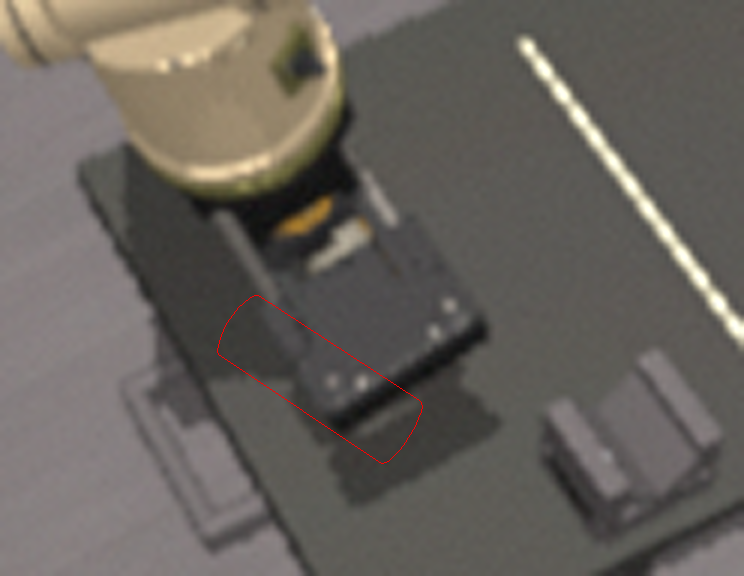

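```bash
python3 -c "
from sil import *
s=r.read_state(); R=Ro.from_quat(s['eef_rot']).as_matrix(); t=s['ee_pos']
print(t)
c=cam('side'); x0,y0=230,120
im=cv2.resize(c['img'][y0:y0+100,x0:x0+110],None,fx=7,fy=6*7/6,interpolation=cv2.INTER_CUBIC)
print({k:v for k,v in c.items() if k not in('img','range_z','K','R','t')})
for a in [(0,0,0),(.025,0,.008),(-.025,0,.008),(.025,-.0095,.008),(-.025,-.0095,.008),(.0585,0,-.03),(-.0585,0,-.03)]:
    u=proj(c,[t+R@np.array(a)])[0]; cv2.circle(im,tuple(int(v) for v in np.round((u-[x0,y0]+.5)*7)),4,(0,0,255),-1); print(a,u.round(1))
cv2.imwrite('pics/g.png',im)
W=cloud(c); z=W[...,2]
for px in [(289,182),(290,178),(285,184),(281,183)]: print(px,W[px[1],px[0]].round(4))
for x in (262,270,278): 
  pass
"
```

```text
[ 0.54448394 -0.11162959  0.06013504]
{'vertical_fov': 42.14002686341711, 'cx': 316.5174210253322, 'cy': 202.9074440637965, 'rvec': array([ 0.46530645, -2.71900004,  1.19151608]), 'tvec': array([0.39725586, 0.16479585, 1.41790998])}
(0, 0, 0) [290.7 179. ]
(0.025, 0, 0.008) [283.1 179.3]
(-0.025, 0, 0.008) [297.9 183.3]
(0.025, -0.0095, 0.008) [281.8 180.5]
(-0.025, -0.0095, 0.008) [296.6 184.5]
(0.0585, 0, -0.03) [274.  165.6]
(-0.0585, 0, -0.03) [309.  174.8]
(289, 182) [ 0.5434 -0.095   0.0616]
(290, 178) [ 0.5401 -0.0967  0.077 ]
(285, 184) [ 0.5563 -0.0936  0.0511]
(281, 183) [ 0.5747 -0.1049  0.0408]
```

View pics/g.png

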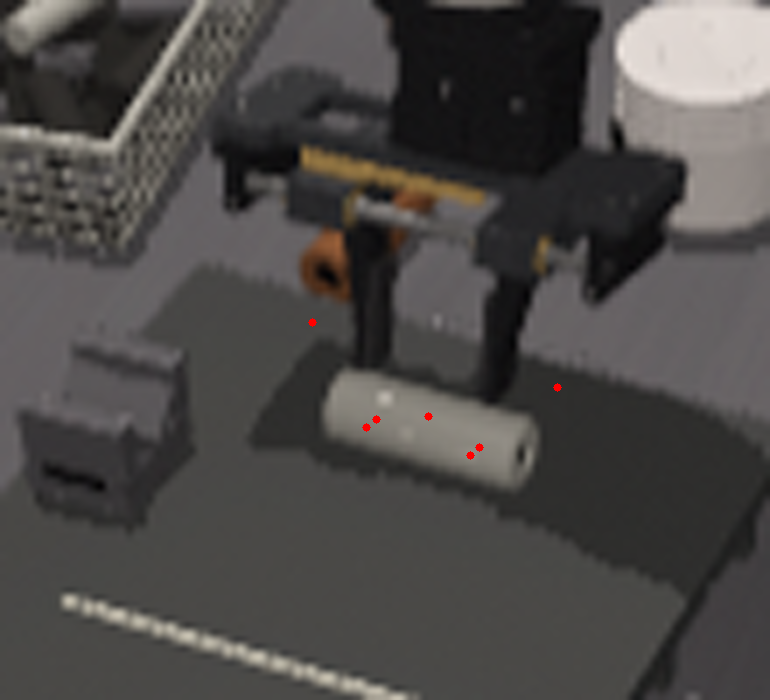

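```bash
python3 -c "
from sil import *
c=cam('side'); W=cloud(c)
for v in range(152,192,3):
    print(v,[ (u,W[v,u].round(3).tolist()) for u in (281,283,285,300,302)])
print(r.read_state()['time'],r.read_state()['ft_force'])
"
```

```text
152 [(281, [0.576, -0.121, 0.149]), (283, [0.574, -0.132, 0.142]), (285, [0.573, -0.145, 0.132]), (300, [0.508, -0.103, 0.178]), (302, [0.502, -0.104, 0.179])]
155 [(281, [0.576, -0.12, 0.138]), (283, [0.572, -0.126, 0.135]), (285, [0.573, -0.143, 0.122]), (300, [0.507, -0.099, 0.171]), (302, [0.499, -0.096, 0.175])]
158 [(281, [0.575, -0.117, 0.129]), (283, [0.571, -0.123, 0.126]), (285, [0.569, -0.132, 0.12]), (300, [0.508, -0.101, 0.158]), (302, [0.499, -0.094, 0.165])]
161 [(281, [0.576, -0.118, 0.117]), (283, [0.569, -0.117, 0.119]), (285, [0.567, -0.127, 0.112]), (300, [0.515, -0.12, 0.131]), (302, [0.508, -0.117, 0.135])]
164 [(281, [0.576, -0.117, 0.106]), (283, [0.571, -0.119, 0.106]), (285, [0.568, -0.129, 0.099]), (300, [0.515, -0.118, 0.121]), (302, [0.507, -0.113, 0.127])]
167 [(281, [0.574, -0.111, 0.1]), (283, [0.569, -0.114, 0.099]), (285, [0.568, -0.126, 0.09]), (300, [0.513, -0.113, 0.114]), (302, [0.509, -0.12, 0.11])]
170 [(281, [0.575, -0.111, 0.088]), (283, [0.568, -0.11, 0.091]), (285, [0.567, -0.124, 0.08]), (300, [0.512, -0.11, 0.105]), (302, [0.51, -0.12, 0.
[... 459 characters left out ...]
505, -0.105, 0.076])]
182 [(281, [0.569, -0.092, 0.057]), (283, [0.559, -0.086, 0.065]), (285, [0.553, -0.087, 0.065]), (300, [0.508, -0.096, 0.07]), (302, [0.499, -0.091, 0.077])]
185 [(281, [0.569, -0.091, 0.045]), (283, [0.562, -0.092, 0.047]), (285, [0.558, -0.098, 0.043]), (300, [0.506, -0.09, 0.064]), (302, [0.499, -0.089, 0.067])]
188 [(281, [0.562, -0.076, 0.048]), (283, [0.557, -0.079, 0.047]), (285, [0.555, -0.088, 0.04]), (300, [0.505, -0.087, 0.056]), (302, [0.497, -0.084, 0.06])]
191 [(281, [0.557, -0.063, 0.048]), (283, [0.554, -0.071, 0.042]), (285, [0.545, -0.066, 0.049]), (300, [0.504, -0.084, 0.046]), (302, [0.498, -0.086, 0.046])]
3.35 [-0.34689568  0.20079692  0.85471227]
```

Run:
```python
import sil
from sil import *
o=sil.cam
def fake(n,img):
    c=o(n); c["img"]=cv2.imread(img); return c
for n,i in (("scene","pics/a_scene.png"),("side","pics/a_side.png"),("side","pics/e2_side.png")):
    sil.cam=lambda k,i=i:fake(k,i); fit(n,[.54,-.1,-.06],'h')
```

```text
scene pin x 0.5343 y -0.1044 ang -5.78 cost 47.6 t 3.4
   across offset mm -142.9  dang -2.30
side pin x 0.5430 y -0.1063 ang -4.40 cost 37.5 t 3.45
   across offset mm -145.4  dang -0.92
side pin x 0.5430 y -0.1051 ang -4.61 cost 42.0 t 3.5
   across offset mm -144.2  dang -1.13
```

View pics/h_scene.png

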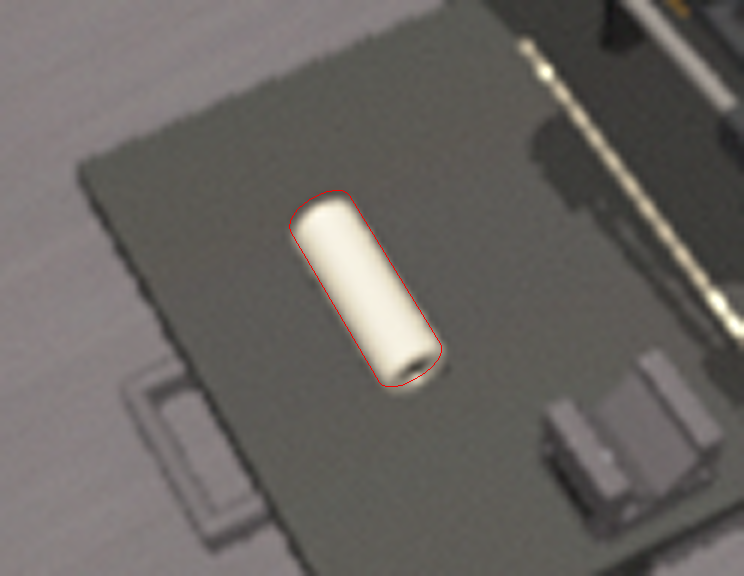

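Run:
```python
from h import *
c=cam("wrist"); cv2.imwrite("pics/w1.png",c["img"])
```

```text
(no output)
```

View pics/w1.png

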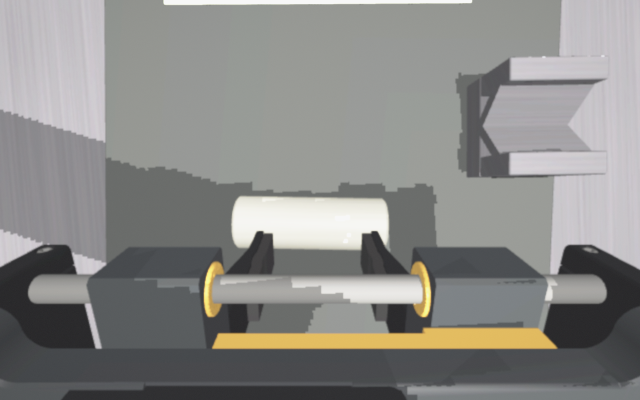

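Run:
```python
from sil import *
c=cam("wrist"); W=cloud(c)
for u in (300,320,340):
    print(u,[(v,W[v,u,1:].round(4).tolist()) for v in (192,196,200,208,216,224,232,240,246,250,255)])
print("ends",[W[222,u].round(3).tolist() for u in (232,236,240,380,385)])
print([W[v,270].round(3).tolist() for v in (234,238,242,250)],[W[v,372].round(3).tolist() for v in (238,244)])
st()
im=c["img"].copy()
for p in ([.543,-.1051,-.07],[.543,-.095,-.06]):
    cv2.polylines(im,[np.round(hull(c,p)).astype(np.int32)],True,(0,0,255) if p[1]<-.1 else (0,200,0),1)
cv2.imwrite("pics/w2.png",im[150:350,160:480].repeat(2,0).repeat(2,1))
```

```text
300 [(192, [-0.0843, 0.0471]), (196, [-0.087, 0.0467]), (200, [-0.0887, 0.0687]), (208, [-0.0931, 0.0739]), (216, [-0.0975, 0.0764]), (224, [-0.1019, 0.0777]), (232, [-0.1065, 0.0778]), (240, [-0.1114, 0.076]), (246, [-0.1156, 0.072]), (250, [-0.1233, 0.0459]), (255, [-0.1267, 0.0455])]
320 [(192, [-0.0851, 0.0467]), (196, [-0.0878, 0.0468]), (200, [-0.0894, 0.0677]), (208, [-0.0938, 0.0736]), (216, [-0.0982, 0.0767]), (224, [-0.1027, 0.077]), (232, [-0.1073, 0.0767]), (240, [-0.1119, 0.0768]), (246, [-0.1163, 0.0722]), (250, [-0.1239, 0.0468]), (255, [-0.1274, 0.0461])]
340 [(192, [-0.086, 0.0451]), (196, [-0.0886, 0.0459]), (200, [-0.0901, 0.0683]), (208, [-0.0945, 0.074]), (216, [-0.0989, 0.0764]), (224, [-0.1033, 0.0781]), (232, [-0.1079, 0.0774]), (240, [-0.1129, 0.0749]), (246, [-0.1169, 0.0727]), (250, [-0.1245, 0.0474]), (255, [-0.1282, 0.0463])]
ends [[0.497, -0.098, 0.078], [0.499, -0.099, 0.078], [0.501, -0.099, 0.078], [0.581, -0.104, 0.077], [0.584, -0.104, 0.075]]
[[0.519, -0.106, 0.084], [0.52, -0.107, 0.089], [0.52, -0.109, 0.09], [0.519, -0.113, 0.09]] [[0.574, -0.11, 0.09], [0.573, -0.112, 0.096]]
t 3.60 tcp [ 0.5445 -0.1116  0.0601] w 0.0493 F [ 0.71 -0.09  0.38]
[[0.9981, -0.0608, 0.0073], [-0.0606, -0.9639, 0.2593], [-0.0087, -0.2592, -0.9658]]
```

View pics/w2.png

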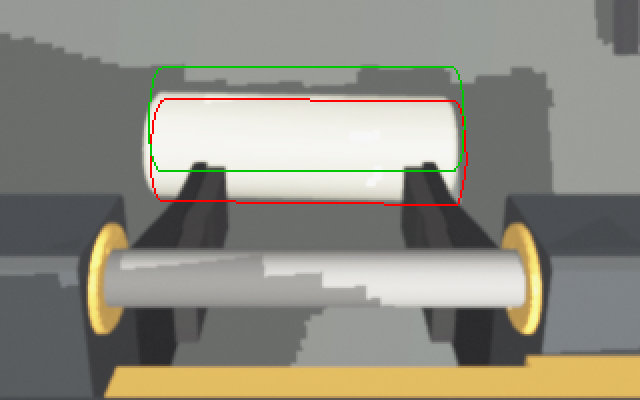

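Run:
```python
from sil import *
c=cam("wrist"); s=r.read_state(); R=Ro.from_quat(s['eef_rot']).as_matrix(); t=s['ee_pos']
W=cloud(c); L=(W-t)@R   # tool coords
for u in range(256,276,2): print(u,[(v,(1e3*L[v,u]).round(0).tolist()) for v in (230,233,236,240,246,252)])
im=c["img"].copy()
for z in (-.03,-.02,-.01,0,.008):
  for x in (-.027,.027):
    u=proj(c,[t+R@np.array([x,-.0095,z])])[0]; print(x,z,u.round(1))
```

```text
256 [(230, [-35.0, -9.0, -14.0]), (233, [-33.0, -11.0, -23.0]), (236, [-33.0, -12.0, -28.0]), (240, [-32.0, -11.0, -32.0]), (246, [-31.0, -11.0, -38.0]), (252, [-30.0, -10.0, -42.0])]
258 [(230, [-34.0, -10.0, -15.0]), (233, [-32.0, -11.0, -22.0]), (236, [-32.0, -11.0, -27.0]), (240, [-31.0, -11.0, -32.0]), (246, [-30.0, -11.0, -37.0]), (252, [-29.0, -10.0, -43.0])]
260 [(230, [-33.0, -10.0, -16.0]), (233, [-31.0, -12.0, -24.0]), (236, [-31.0, -11.0, -27.0]), (240, [-30.0, -11.0, -31.0]), (246, [-29.0, -10.0, -36.0]), (252, [-28.0, -10.0, -43.0])]
262 [(230, [-32.0, -10.0, -15.0]), (233, [-30.0, -11.0, -23.0]), (236, [-30.0, -10.0, -24.0]), (240, [-29.0, -10.0, -29.0]), (246, [-28.0, -10.0, -37.0]), (252, [-27.0, -9.0, -41.0])]
264 [(230, [-30.0, -10.0, -15.0]), (233, [-30.0, -10.0, -19.0]), (236, [-29.0, -10.0, -23.0]), (240, [-28.0, -10.0, -28.0]), (246, [-27.0, -9.0, -35.0]), (252, [-26.0, -10.0, -43.0])]
266 [(230, [-29.0, -10.0, -15.0]), (233, [-29.0, -10.0, -19.0]), (236, [-28.0, -10.0, -23.0]), (240, [-27.0, -10.0, -28.0]), (246, [-26.0, -10.0, -35.0]), (252, [-25.0, -9.0, -41
[... 286 characters left out ...]
240, [-25.0, -9.0, -28.0]), (246, [-25.0, -6.0, -29.0]), (252, [-25.0, -3.0, -29.0])]
272 [(230, [-26.0, -10.0, -15.0]), (233, [-26.0, -8.0, -15.0]), (236, [-25.0, -9.0, -21.0]), (240, [-25.0, -6.0, -21.0]), (246, [-25.0, -3.0, -22.0]), (252, [-25.0, -0.0, -23.0])]
274 [(230, [-25.0, -10.0, -15.0]), (233, [-25.0, -8.0, -16.0]), (236, [-25.0, -6.0, -16.0]), (240, [-25.0, -4.0, -15.0]), (246, [-25.0, 1.0, -13.0]), (252, [-29.0, 17.0, 10.0])]
-0.027 -0.03 [265.9 241.8]
0.027 -0.03 [368.5 241.7]
-0.027 -0.02 [268.7 234. ]
0.027 -0.02 [365.7 234. ]
-0.027 -0.01 [271.2 227.1]
0.027 -0.01 [363.2 227. ]
-0.027 0 [273.4 220.8]
0.027 0 [360.9 220.8]
-0.027 0.008 [275.1 216.2]
0.027 0.008 [359.3 216.2]
```

Run:
```python
from sil import *
c=cam("side"); t=np.array([.5422,-.1489,.0657]); R=np.array([[0.9985,-0.054,0.0065],[-0.0539,-0.9643,0.2594],[-0.0077,-0.2594,-0.9657]])
im=cv2.imread("pics/d.png")
for z,col in ((-.02,(255,0,0)),(-.01,(0,255,0)),(0,(0,255,255)),(.008,(0,0,255))):
  for x in (-.03,.03):
    u=proj(c,[t+R@np.array([x,-.0,z])])[0]; q=(u-[190,110]+.5)*4; print(x,z,q.round(0)); cv2.circle(im,tuple(int(v) for v in q),2,col,-1)
cv2.imwrite("pics/d2.png",cv2.resize(im[100:300,300:500],None,fx=3,fy=3))
```

```text
-0.03 -0.02 [462. 229.]
0.03 -0.02 [391. 211.]
-0.03 -0.01 [461. 241.]
0.03 -0.01 [391. 223.]
-0.03 0 [460. 253.]
0.03 0 [390. 235.]
-0.03 0.008 [460. 262.]
0.03 0.008 [389. 244.]
```

View pics/d2.png

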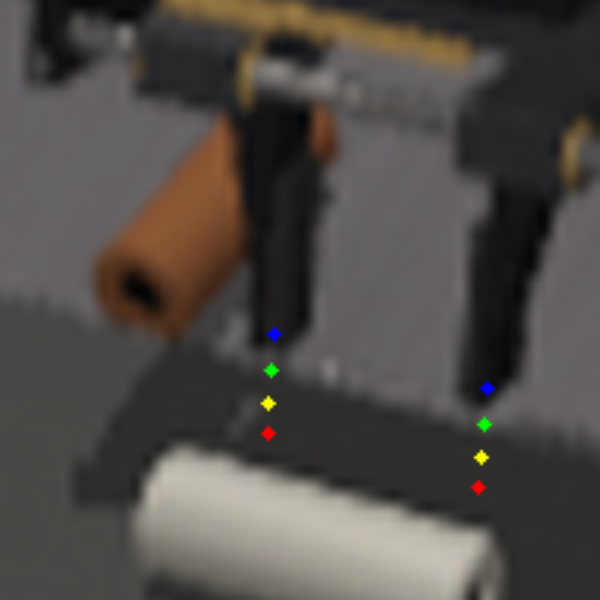

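Run:
```python
from sil import *
s=r.read_state(); R=Ro.from_quat(s['eef_rot']).as_matrix(); t=s['ee_pos']
for n in("side","wrist","scene"):
    c=cam(n); L=(cloud(c)-t)@R; W=cloud(c)
    m=(L[...,2]<-.02)&(L[...,2]>-.12)&(abs(L[...,0])<.12)&(abs(L[...,1])<.06)&(W[...,2]>.07)
    P=L[m]; 
    print(n,m.sum())
    for a in np.arange(-.11,.11,.02):
        Q=P[(P[:,0]>=a)&(P[:,0]<a+.02)]
        if len(Q)>5: print("  x %.2f lowest z %.3f  y %.3f..%.3f"%(a+.01,np.percentile(Q[:,2],98),*np.percentile(Q[:,1],[2,98])))
c=cam("wrist"); W=cloud(c)
m=(W[...,0]>.62)&(W[...,0]<.75)&(W[...,2]>.06)&(W[...,2]<.11)&(W[...,1]>-.1)&(W[...,1]<0)
print("vblock",np.percentile(W[m],[1,99],axis=0).round(4).tolist(),m.sum())
```

```text
side 764
  x -0.10 lowest z -0.113  y -0.038..0.038
  x -0.08 lowest z -0.091  y -0.039..0.029
  x -0.06 lowest z -0.087  y -0.039..0.017
  x -0.04 lowest z -0.025  y -0.040..0.011
  x -0.02 lowest z -0.022  y -0.034..-0.007
  x 0.00 lowest z -0.100  y -0.036..-0.018
  x 0.02 lowest z -0.022  y -0.037..0.013
  x 0.04 lowest z -0.025  y -0.040..0.027
  x 0.06 lowest z -0.093  y -0.044..0.032
  x 0.08 lowest z -0.091  y -0.040..0.018
  x 0.10 lowest z -0.020  y -0.056..-0.032
wrist 53732
  x -0.08 lowest z -0.091  y -0.038..-0.003
  x -0.06 lowest z -0.097  y -0.039..-0.019
  x -0.04 lowest z -0.046  y -0.039..-0.011
  x -0.02 lowest z -0.027  y -0.037..0.007
  x 0.00 lowest z -0.103  y -0.034..-0.024
  x 0.02 lowest z -0.027  y -0.038..0.007
  x 0.04 lowest z -0.048  y -0.039..-0.011
  x 0.06 lowest z -0.097  y -0.039..-0.024
  x 0.08 lowest z -0.091  y -0.038..-0.005
  x 0.10 lowest z -0.020  y -0.055..-0.044
scene 457
  x -0.02 lowest z -0.021  y -0.032..0.035
  x 0.00 lowest z -0.102  y -0.032..0.033
  x 0.02 lowest z -0.105  y -0.033..0.035
  x 0.04 lowest z -0.110  y -0.036..0.037
  x 0.06 lowest z -0.110  y -0.037..0.037
  x 0.08 lowest z -0.091  y -0.034..0.034
  x 0.10 lowest z -0.021  y -0.054..0.036
vblock [[0.6446, -0.0827, 0.0617], [0.6956, -0.0232, 0.0952]] 13399
```

The reported TCP disagrees with the pictures. In both the side and wrist views the fingers end about 17 mm behind the reported TCP instead of 8 mm ahead, so the tips now sit level with the pin's top. I trust the images: lift slightly, back off, and go down about 24 mm.

Request:
{"method": "apply_moves", "body": {
  "increments": [
    {"xyz":[0,-1.5,-6],"rotation":[0,0,0],"grip":110},
    {"xyz":[0,-1.5,-6],"rotation":[0,0,0],"grip":110},
    {"xyz":[-4,15,-10],"rotation":[0,0,0],"grip":110},
    {"xyz":[-8,29,-13],"rotation":[0,0,0],"grip":110},
    {"xyz":[-8,29,-13],"rotation":[0,0,0],"grip":110}
  ]
}}

```text
time: 4.53
ee_pos: [0.5339, -0.1447, 0.065]
eef_rot: [0.991, -0.032, -0.0, -0.13]
ft_force: [0.3, 0.6, 0.3]
width: 0.0496
```

Run:
```python
from sil import *
st()
for n in("side","wrist"):
    c=cam(n); cv2.imwrite(f"pics/i_{n}.png",c["img"]); 
fit('side',[.54,-.104,-.06])
```

```text
t 4.53 tcp [ 0.5339 -0.1447  0.065 ] w 0.0496 F [0.28 0.63 0.27]
[[0.9979, -0.064, 0.0075], [-0.0637, -0.9639, 0.2586], [-0.0093, -0.2585, -0.966]]
side pin x 0.5434 y -0.1067 ang -5.45 cost 45.7 t 4.67
   across offset mm -145.8  dang -1.97
```

View pics/i_wrist.png

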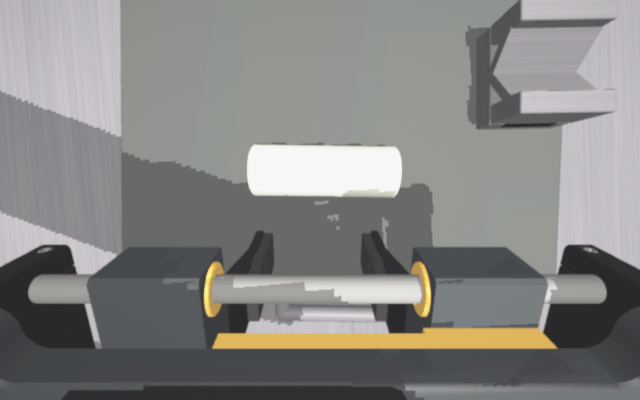

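The pin is at (325,170), with the fingertips (265,240) and (372,240) behind it and clear. Lowering.

Request:
{"method": "apply_moves", "body": {
  "increments": [
    {"xyz":[0,3,11],"rotation":[0,0,0],"grip":110},
    {"xyz":[0,5,19],"rotation":[0,0,0],"grip":110},
    {"xyz":[0,6.5,24],"rotation":[0,0,0],"grip":110},
    {"xyz":[0,7,26],"rotation":[0,0,0],"grip":110},
    {"xyz":[0,7,26],"rotation":[0,0,0],"grip":110}
  ]
}}

```text
time: 5.3
ee_pos: [0.5345, -0.142, 0.0382]
eef_rot: [0.991, -0.031, -0.0, -0.131]
ft_force: [-0.6, -0.9, 0.9]
width: 0.0495
```

Run:
```python
from sil import *
st()
s=r.read_state(); R=Ro.from_quat(s['eef_rot']).as_matrix(); t=s['ee_pos']
c=cam("side"); x0,y0=230,120
im=cv2.resize(c['img'][y0:y0+100,x0:x0+110],None,fx=7,fy=7,interpolation=cv2.INTER_CUBIC)
for y in (-.01,.01):
  for x in (-.027,.027):
    u=proj(c,[t+R@np.array([x,y,-.017])])[0]; cv2.circle(im,tuple(int(v) for v in (u-[x0,y0]+.5)*7),3,(0,0,255),-1)
cv2.imwrite('pics/j.png',im)
cw=cam("wrist"); L=cloud(cw); Lt=(L-t)@R
m=(abs(Lt[...,0]+.03)<.008)&(abs(Lt[...,1])<.012)&(Lt[...,2]>-.06); P=L[m]; print("finger lowest world", P[np.argsort(P[:,2])[:5]].round(4).tolist(), "tool z max",np.percentile(Lt[m][:,2],99.5))
```

```text
t 5.30 tcp [ 0.5345 -0.142   0.0382] w 0.0495 F [-0.61 -0.89  0.94]
[[0.9981, -0.0606, 0.0071], [-0.0604, -0.9638, 0.2597], [-0.0089, -0.2597, -0.9657]]
finger lowest world [[0.51, -0.1342, 0.044], [0.5092, -0.1378, 0.0441], [0.5062, -0.137, 0.0443], [0.5094, -0.1543, 0.0445], [0.4981, -0.1322, 0.0446]] tool z max -0.004070041311876351
```

View pics/j.png

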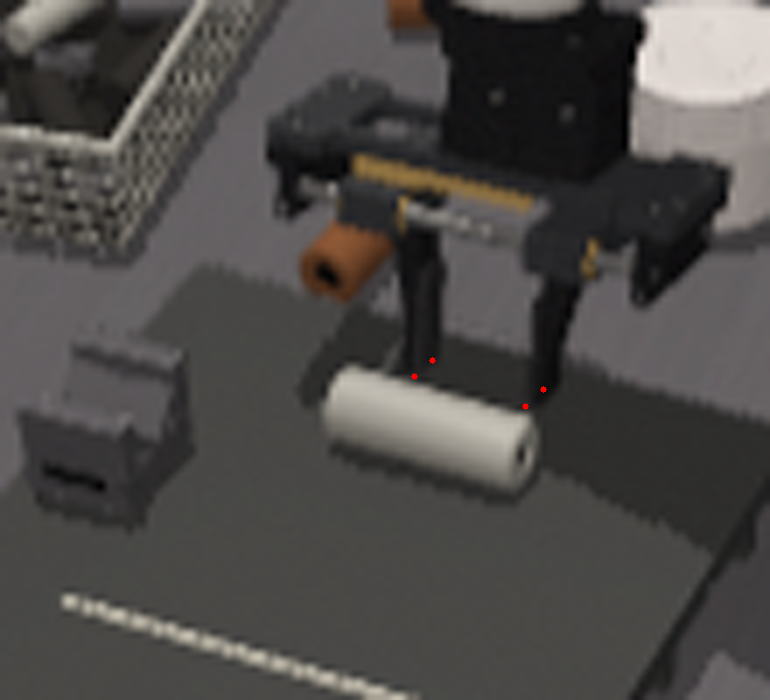

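Request:
{"method": "apply_moves", "body": {
  "increments": [
    {"xyz":[0,0.8,3],"rotation":[0,0,0],"grip":110},
    {"xyz":[0,-4,4],"rotation":[0,0,0],"grip":110},
    {"xyz":[0,-8,5.2],"rotation":[0,0,0],"grip":110},
    {"xyz":[0,-12,6.2],"rotation":[0,0,0],"grip":110},
    {"xyz":[0,-16,7.3],"rotation":[0,0,0],"grip":110}
  ]
}}

```text
time: 6.02
ee_pos: [0.5357, -0.1244, 0.0357]
eef_rot: [0.991, -0.03, -0.0, -0.131]
ft_force: [-0.2, -2.5, 0.8]
width: 0.0496
```

Request:
{"method": "apply_moves", "body": {
  "increments": [
    {"xyz":[0,-4,1.1],"rotation":[0,0,0],"grip":110},
    {"xyz":[0,-8,2.1],"rotation":[0,0,0],"grip":110},
    {"xyz":[0,-12,3.2],"rotation":[0,0,0],"grip":110},
    {"xyz":[0,-16,4.3],"rotation":[0,0,0],"grip":110},
    {"xyz":[0,-20,5.4],"rotation":[0,0,0],"grip":110}
  ]
}}

```text
time: 6.65
ee_pos: [0.537, -0.1035, 0.0357]
eef_rot: [0.991, -0.03, -0.0, -0.131]
ft_force: [0.3, -0.0, 0.8]
width: 0.0494
```

```bash
cat > wr.py <<'E'
from sil import *
def wpin(save=None,line=False):
    """pin + line from wrist depth"""
    s=r.read_state(); c=cam("wrist"); W=cloud(c); L=(W-s["ee_pos"])@Ro.from_quat(s["eef_rot"]).as_matrix()
    z=W[...,2]; g=c["img"].min(-1)
    m=(z>.055)&(z<.082)&(g>120)&(L[...,1]<-.0)&(W[...,0]>.47)&(W[...,0]<.63)
    k,l,st_,_=cv2.connectedComponentsWithStats(m.astype(np.uint8)); i=1+np.argmax(st_[1:,4]); Q=W[(l==i)&(z>.062)]
    def res(p): return np.hypot(((Q[:,1]-p[0])-np.tan(p[1])*(Q[:,0]-.54))*np.cos(p[1]),Q[:,2]-p[2])-.016
    f=least_squares(res,[Q[:,1].mean(),-.06,.061],loss="soft_l1",f_scale=.001); xm=np.percentile(Q[:,0],[1,99]); x=xm.mean()
    y=f.x[0]+np.tan(f.x[1])*(x-.54)
    print("wrist pin x %.4f (len %.3f) y %.4f ang %.2f zc %.4f n %d rms %.2fmm tcp y %.4f"%(x,np.ptp(xm),y,np.degrees(f.x[1]),f.x[2],len(Q),1e3*np.sqrt((f.fun**2).mean()),s["ee_pos"][1]))
    zz=np.where(np.isfinite(z),z,0); loc=g.astype(int)-cv2.medianBlur(g,31).astype(int)
    lm=(abs(zz-.0455)<.008)&(loc>25)&(W[...,1]>.0)&(W[...,1]<.075)&(W[...,0]>.46)&(W[...,0]<.65)
    v,u=np.nonzero(lm)
    if len(u)>60:
        P=onplane(c,np.c_[u,v],.045)[:,:2]; kf=np.polyfit(P[:,0],P[:,1],1)
        for _ in range(4):
            e=abs(P[:,1]-np.polyval(kf,P[:,0]))<.0025; kf=np.polyfit(P[e,0],P[e,1],1)
        a=np.arctan(kf[0]); print("  line y@.558 %.4f ang %.2f n %d x %.3f..%.3f | across offset mm %.1f dang %.2f"%(np.polyval(kf,.558),np.degrees(a),e.sum(),P[e,0].min(),P[e,0].max(),1e3*(y-np.polyval(kf,x))*np.cos(a),np.degrees(f.x[1]-a)))
    if save: cv2.imwrite(f"pics/{save}.png",c["img"])
    print("  t %.2f tcp %s F %s"%(r.read_state()["time"],r.read_state()["ee_pos"].round(4),r.read_state()["ft_force"].round(1)))
if __name__=="__main__": wpin(sys.argv[1] if len(sys.argv)>1 else None)
E
python3 wr.py k1; python3 wr.py
```

```text
wrist pin x 0.5421 (len 0.087) y -0.0822 ang -4.24 zc 0.0620 n 10533 rms 0.53mm tcp y -0.1035
  t 6.70 tcp [ 0.537  -0.1027  0.0357] F [1.2 0.1 0.3]
wrist pin x 0.5422 (len 0.087) y -0.0807 ang -4.25 zc 0.0620 n 10525 rms 0.53mm tcp y -0.1027
  t 6.75 tcp [ 0.537  -0.103   0.0357] F [ 0.   0.9 -0.1]
```

View pics/k1.png

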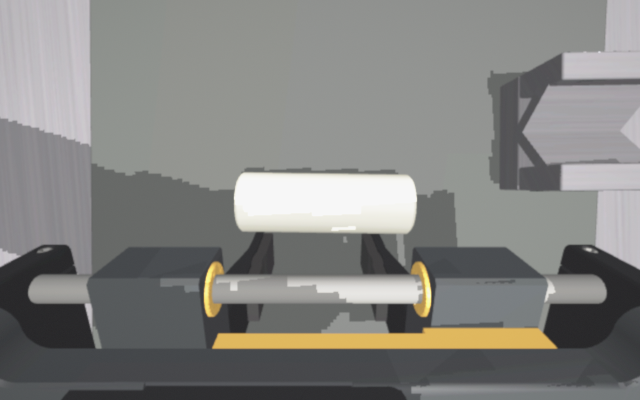

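The pin (325,200) rolls ahead of the fingertips and coasts when they stop, so it is rolling, not dragging. Continuing.

Request:
{"method": "apply_moves", "body": {
  "increments": [
    {"xyz":[0,-4,1.1],"rotation":[0,0,0],"grip":110},
    {"xyz":[0,-8,2.1],"rotation":[0,0,0],"grip":110},
    {"xyz":[0,-12,3.2],"rotation":[0,0,0],"grip":110},
    {"xyz":[0,-16,4.3],"rotation":[0,0,0],"grip":110},
    {"xyz":[0,-20,5.4],"rotation":[0,0,0],"grip":110}
  ]
}}

```text
time: 7.38
ee_pos: [0.5383, -0.082, 0.0356]
eef_rot: [0.991, -0.03, -0.0, -0.131]
ft_force: [0.9, -0.1, -0.0]
width: 0.0494
```

Request:
{"method": "apply_moves", "body": {
  "increments": [
    {"xyz":[0,-4,1.1],"rotation":[0,0,0],"grip":110},
    {"xyz":[0,-8,2.1],"rotation":[0,0,0],"grip":110},
    {"xyz":[0,-12,3.2],"rotation":[0,0,0],"grip":110},
    {"xyz":[0,-16,4.3],"rotation":[0,0,0],"grip":110},
    {"xyz":[0,-20,5.4],"rotation":[0,0,0],"grip":110}
  ]
}}

```text
time: 8.0
ee_pos: [0.5395, -0.061, 0.0356]
eef_rot: [0.991, -0.03, -0.0, -0.131]
ft_force: [-0.5, -1.3, 0.1]
width: 0.0494
```

```bash
python3 wr.py k2; python3 wr.py;python3 wr.py
```

```text
wrist pin x 0.5449 (len 0.087) y -0.0401 ang -3.71 zc 0.0620 n 10555 rms 0.53mm tcp y -0.0610
  line y@.558 0.0402 ang -3.55 n 2586 x 0.459..0.651 | across offset mm -81.0 dang -0.16
  t 8.05 tcp [ 0.5395 -0.0603  0.0356] F [-0.5  0.6  0.4]
wrist pin x 0.5450 (len 0.087) y -0.0385 ang -3.74 zc 0.0620 n 10507 rms 0.53mm tcp y -0.0603
  line y@.558 0.0402 ang -3.34 n 2583 x 0.459..0.652 | across offset mm -79.4 dang -0.40
  t 8.10 tcp [ 0.5395 -0.0606  0.0356] F [-0.2  0.2  0.9]
wrist pin x 0.5450 (len 0.087) y -0.0374 ang -3.74 zc 0.0620 n 10522 rms 0.53mm tcp y -0.0606
  line y@.558 0.0402 ang -3.55 n 2607 x 0.459..0.651 | across offset mm -78.3 dang -0.18
  t 8.15 tcp [ 0.5395 -0.061   0.0356] F [-0.3 -0.1  0.2]
```

View pics/k2.png

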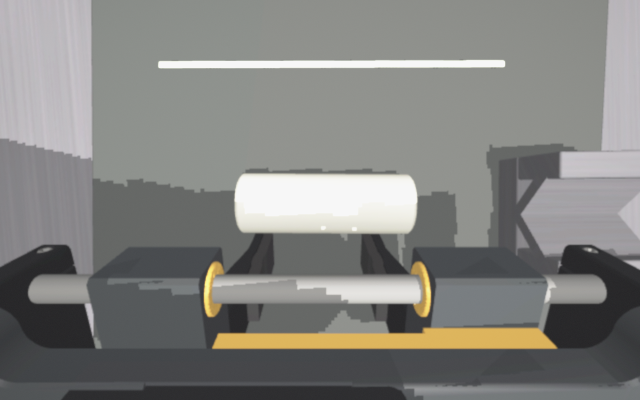

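Everything lines up: the pin (325,203) is parallel to the line (330,64), about 78 mm away, and coasting.

Request:
{"method": "apply_moves", "body": {
  "increments": [
    {"xyz":[0,-4,1.1],"rotation":[0,0,0],"grip":110},
    {"xyz":[0,-8,2.1],"rotation":[0,0,0],"grip":110},
    {"xyz":[0,-12,3.2],"rotation":[0,0,0],"grip":110},
    {"xyz":[0,-16,4.3],"rotation":[0,0,0],"grip":110},
    {"xyz":[0,-20,5.4],"rotation":[0,0,0],"grip":110}
  ]
}}

```text
time: 8.78
ee_pos: [0.5407, -0.04, 0.0356]
eef_rot: [0.991, -0.03, -0.0, -0.131]
ft_force: [-0.2, -0.6, -0.1]
width: 0.0495
```

Request:
{"method": "apply_moves", "body": {
  "increments": [
    {"xyz":[0,-4,1.1],"rotation":[0,0,0],"grip":110},
    {"xyz":[0,-8,2.1],"rotation":[0,0,0],"grip":110},
    {"xyz":[0,-12,3.2],"rotation":[0,0,0],"grip":110},
    {"xyz":[0,-16,4.3],"rotation":[0,0,0],"grip":110},
    {"xyz":[0,-20,5.4],"rotation":[0,0,0],"grip":110}
  ]
}}

```text
time: 9.4
ee_pos: [0.5419, -0.019, 0.0356]
eef_rot: [0.991, -0.03, -0.0, -0.131]
ft_force: [-0.1, -0.2, -0.2]
width: 0.0499
```

```bash
for i in 1 2 3 4 5 6; do python3 wr.py; done; python3 wr.py k3
```

```text
wrist pin x 0.5475 (len 0.087) y 0.0019 ang -3.62 zc 0.0620 n 10492 rms 0.53mm tcp y -0.0190
  line y@.558 0.0399 ang -3.48 n 2596 x 0.459..0.651 | across offset mm -38.6 dang -0.14
  t 9.45 tcp [ 0.5419 -0.0183  0.0356] F [-0.4  1.3  0.3]
wrist pin x 0.5476 (len 0.087) y 0.0034 ang -3.66 zc 0.0620 n 10494 rms 0.53mm tcp y -0.0183
  line y@.558 0.0400 ang -3.51 n 2438 x 0.459..0.651 | across offset mm -37.1 dang -0.15
  t 9.50 tcp [ 0.5419 -0.0186  0.0356] F [-0.9 -0.4 -0.6]
wrist pin x 0.5476 (len 0.087) y 0.0046 ang -3.64 zc 0.0620 n 10504 rms 0.53mm tcp y -0.0186
  line y@.558 0.0398 ang -3.43 n 2596 x 0.459..0.651 | across offset mm -35.8 dang -0.22
  t 9.55 tcp [ 0.5419 -0.0189  0.0356] F [ 0.5 -0.6  0.3]
wrist pin x 0.5477 (len 0.087) y 0.0052 ang -3.64 zc 0.0620 n 10504 rms 0.53mm tcp y -0.0189
  line y@.558 0.0400 ang -3.44 n 2502 x 0.459..0.651 | across offset mm -35.3 dang -0.21
  t 9.60 tcp [ 0.5419 -0.0192  0.0356] F [-0.   0.   1.1]
wrist pin x 0.5477 (len 0.087) y 0.0054 ang -3.62 zc 0.0620 n 10513 rms 0.53mm tcp y -0.0192
  line y@.558 0.0398 ang -3.46 n 2597 x 0.459..0.651 | across offset mm -34.9 dang -0.16
  t 9.65 tcp [ 0.5419 -0.0194  0.0356] F [ 0.2 -0.4 -0.3]
wrist pin x 0.5476 (len 0.087) y 0.0054 ang -3.62 zc 0.0620 n 10532 rms 0.53mm tcp y -0.0194
  line y@.558 0.0396 ang -3.47 n 2593 x 0.459..0.651 | across offset mm -34.8 dang -0.15
  t 9.70 tcp [ 0.5419 -0.0195  0.0356] F [ 0.2 -0.9 -0.1]
wrist pin x 0.5477 (len 0.087) y 0.0054 ang -3.65 zc 0.0620 n 10541 rms 0.53mm tcp y -0.0195
  line y@.558 0.0400 ang -3.38 n 2394 x 0.459..0.651 | across offset mm -35.1 dang -0.27
  t 9.75 tcp [ 0.5419 -0.0195  0.0356] F [ 0.2  0.6 -0.1]
```

Request:
{"method": "apply_moves", "body": {
  "increments": [
    {"xyz":[0,-4,1.1],"rotation":[0,0,0],"grip":110},
    {"xyz":[0,-8,2.1],"rotation":[0,0,0],"grip":110},
    {"xyz":[0,-12,3.2],"rotation":[0,0,0],"grip":110},
    {"xyz":[0,-16,4.3],"rotation":[0,0,0],"grip":110},
    {"xyz":[0,-20,5.4],"rotation":[0,0,0],"grip":110}
  ]
}}

```text
time: 10.38
ee_pos: [0.5432, 0.0015, 0.0356]
eef_rot: [0.991, -0.03, -0.0, -0.131]
ft_force: [0.1, -0.5, 0.7]
width: 0.0495
```

```bash
for i in 1 2 3 4 5 ; do python3 wr.py >/dev/null; done; python3 wr.py k4; python3 -c "
from sil import *
line_and_pin('side'); fit('side',[.549,.024,-.06],'l'); line_and_pin('scene')"
```

```text
wrist pin x 0.5490 (len 0.087) y 0.0259 ang -3.65 zc 0.0620 n 10532 rms 0.53mm tcp y 0.0012
  line y@.558 0.0396 ang -3.44 n 1204 x 0.459..0.651 | across offset mm -14.3 dang -0.21
  t 10.68 tcp [0.5431 0.0011 0.0355] F [-0.  -0.7  0.5]
side line: y at x=.558 0.0386  ang -3.40 deg, x 0.454..0.651 n=87
side pin: x 0.5477 (0.503..0.592) y_mid 0.0253 ang -4.25  n=345 rms 2.64mm zt 0.0454 pix [256 199  33  18]
  offset across (pin-line) mm -14.0, dang -0.85
side pin x 0.5535 y 0.0236 ang -4.32 cost 60.7 t 10.78
   across offset mm -15.2  dang -0.84
scene line: y at x=.558 0.0376  ang -3.68 deg, x 0.592..0.654 n=43
scene pin: x 0.5246 (0.516..0.533) y_mid 0.0277 ang -23.29  n=21 rms 1.87mm zt 0.0464 pix [349 219   7   6]
  offset across (pin-line) mm -12.0, dang -19.61
```

View pics/k4.png

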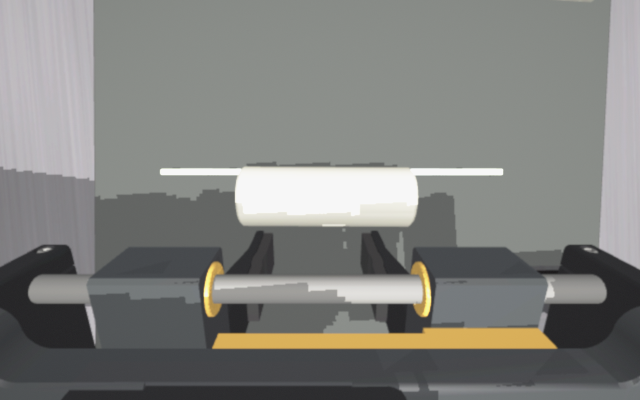

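View pics/l_side.png

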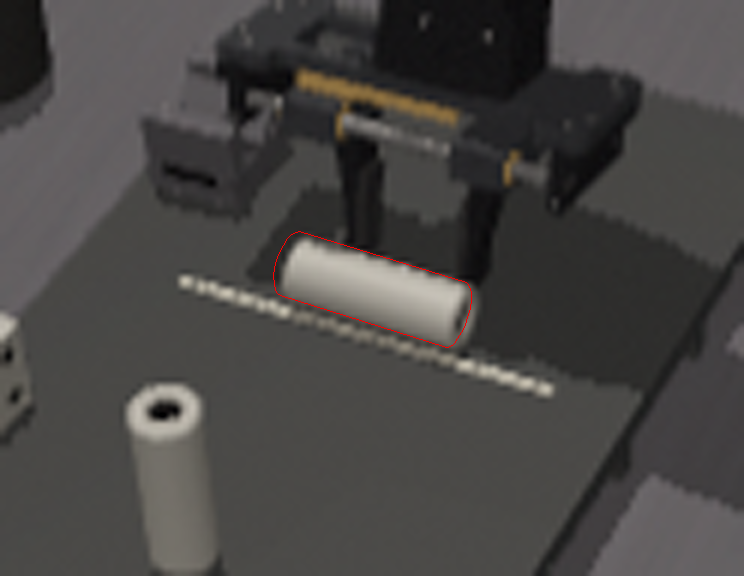

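Request:
{"method": "apply_moves", "body": {
  "increments": [
    {"xyz":[0,-2,0.5],"rotation":[0,0,0],"grip":110},
    {"xyz":[0,-6,1.6],"rotation":[0,0,0],"grip":110},
    {"xyz":[0,-10,2.7],"rotation":[0,0,0],"grip":110},
    {"xyz":[0,-14,3.7],"rotation":[0,0,0],"grip":110}
  ]
}}

```text
time: 11.32
ee_pos: [0.544, 0.016, 0.0356]
eef_rot: [0.991, -0.03, -0.0, -0.131]
ft_force: [-0.5, -0.7, -0.0]
width: 0.0496
```

```bash
for i in 1 2 3 4 5 ; do python3 wr.py >/dev/null; done; python3 wr.py k5; python3 -c "
from sil import *
line_and_pin('side'); fit('side',[.549,.038,-.06],'m')"
```

```text
wrist pin x 0.5499 (len 0.087) y 0.0401 ang -3.61 zc 0.0620 n 10514 rms 0.53mm tcp y 0.0155
  line y@.558 0.0395 ang -3.43 n 974 x 0.459..0.651 | across offset mm 0.2 dang -0.18
  t 11.62 tcp [0.544  0.0154 0.0356] F [-0.3  1.2  0.7]
side line: y at x=.558 0.0386  ang -3.38 deg, x 0.454..0.651 n=47
side pin: x 0.5485 (0.504..0.593) y_mid 0.0396 ang -4.21  n=350 rms 2.69mm zt 0.0454 pix [254 202  33  18]
  offset across (pin-line) mm 0.3, dang -0.84
side pin x 0.5543 y 0.0377 ang -4.91 cost 64.1 t 11.72
   across offset mm -1.0  dang -1.43
```

View pics/k5.png

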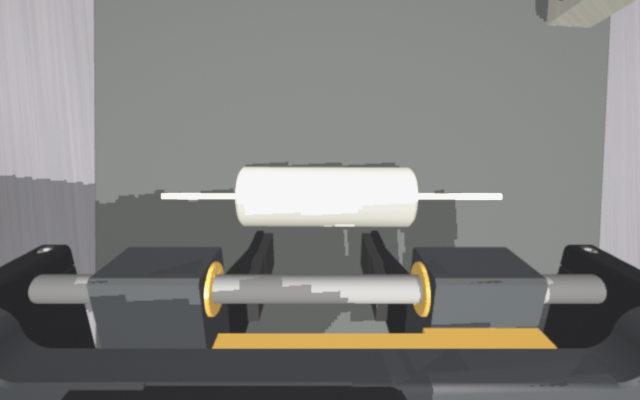

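View pics/m_side.png

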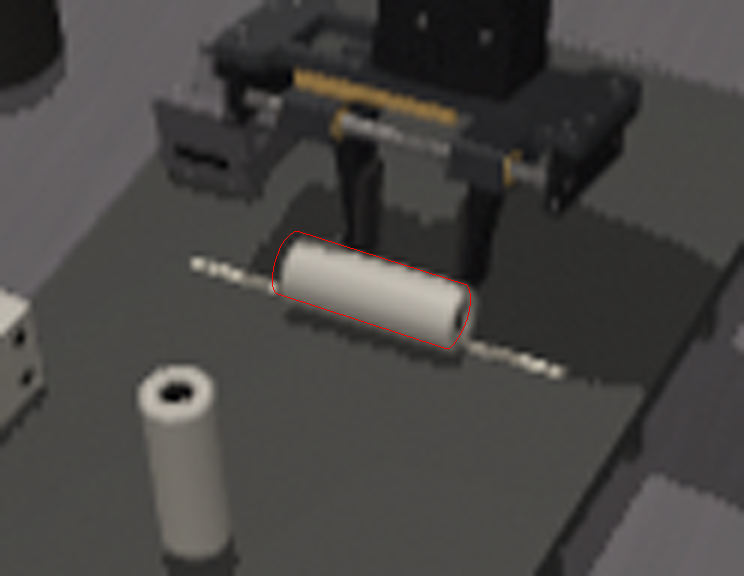

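The pin lies on the line: the line shows out of both ends, at wrist (200,196) and (460,196). I'll back the fingers away, then lift.

Request:
{"method": "apply_moves", "body": {
  "increments": [
    {"xyz":[0,6,-1.6],"rotation":[0,0,0],"grip":110},
    {"xyz":[0,13,-3.5],"rotation":[0,0,0],"grip":110},
    {"xyz":[0,16,-20],"rotation":[0,0,0],"grip":110},
    {"xyz":[0,16,-50],"rotation":[0,0,0],"grip":110},
    {"xyz":[0,16,-90],"rotation":[0,0,0],"grip":110}
  ]
}}

```text
time: 12.35
ee_pos: [0.5419, -0.0241, 0.1197]
eef_rot: [0.991, -0.03, -0.001, -0.131]
ft_force: [0.7, 0.2, 0.8]
width: 0.0494
```

Request:
{"method": "apply_moves", "body": {
  "increments": [
    {"xyz":[0,10,-40],"rotation":[0,0,0],"grip":110},
    {"xyz":[0,20,-60],"rotation":[0,0,0],"grip":110},
    {"xyz":[0,20,-60],"rotation":[0,0,0],"grip":110}
  ]
}}

```text
time: 12.72
ee_pos: [0.5412, -0.0607, 0.1746]
eef_rot: [0.991, -0.031, 0.001, -0.131]
ft_force: [0.5, -0.1, -0.3]
width: 0.0497
```

```bash
python3 wr.py n1; python3 wr.py; python3 -c "
from sil import *
line_and_pin('side'); fit('side',[.549,.038,-.06],'n'); line_and_pin('scene'); fit('scene',[.549,.038,-.06],'n')
st()"
```

```text
wrist pin x 0.5494 (len 0.088) y 0.0399 ang -3.66 zc 0.0620 n 3249 rms 0.61mm tcp y -0.0607
  line y@.558 0.0403 ang -3.63 n 430 x 0.460..0.651 | across offset mm -0.9 dang -0.03
  t 12.78 tcp [ 0.5405 -0.0593  0.1731] F [ 0.5  1.  -0.2]
wrist pin x 0.5495 (len 0.088) y 0.0399 ang -3.61 zc 0.0619 n 3215 rms 0.60mm tcp y -0.0593
  line y@.558 0.0404 ang -3.58 n 434 x 0.460..0.650 | across offset mm -1.1 dang -0.03
  t 12.82 tcp [ 0.5401 -0.0585  0.1722] F [-0.1 -0.7 -0.9]
side line: y at x=.558 0.0385  ang -3.46 deg, x 0.454..0.651 n=51
side pin: x 0.5490 (0.504..0.595) y_mid 0.0392 ang -5.02  n=351 rms 2.76mm zt 0.0454 pix [254 201  33  19]
  offset across (pin-line) mm 0.2, dang -1.57
side pin x 0.5569 y 0.0370 ang -4.00 cost 70.6 t 12.93
   across offset mm -1.5  dang -0.52
scene line: y at x=.558 0.0379  ang -3.90 deg, x 0.589..0.654 n=44
scene pin: x 0.5546 (0.515..0.595) y_mid 0.0387 ang -3.94  n=294 rms 2.98mm zt 0.0464 pix [354 211  24  30]
  offset across (pin-line) mm 0.6, dang -0.04
scene pin x 0.5449 y 0.0401 ang -4.92 cost 91.7 t 13.03
   across offset mm 2.0  dang -1.44
t 13.03 tcp [ 0.5399 -0.0581  0.1717] w 0.0496 F [-0.45 -0.56 -0.49]
[[0.9982, -0.0594, 0.0049], [-0.0586, -0.9637, 0.2604], [-0.0107, -0.2603, -0.9655]]
```

View pics/n1.png

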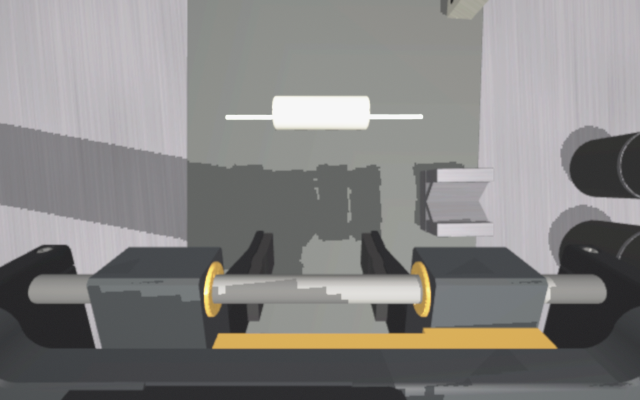

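View pics/n_side.png

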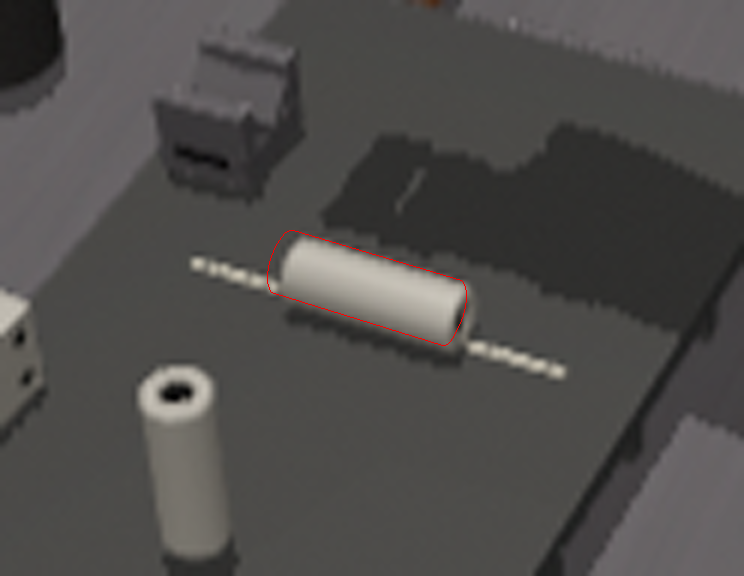

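The hand is clear and the pin is at rest on the line. All views agree within about 2 mm. Handing in.

```bash
python3 -c "
from bench import r
print(r.close_job())"
```

```text
the job is handed in; nothing more can be done
None
```

I rolled the pin about 144 mm to the left, roughly 1.4 turns, with two half-open fingertips low on its side, and it now rests along the soapstone line. I then backed the hand off, lifted it clear and handed the job in at about 13 s. The hand-in gave no verdict.

- **Final position:** the last views put the pin's middle between 1.5 mm right and 2 mm left of the line. Its middle is about 1 cm short of the line's middle lengthways. The wrist camera shows it parallel to the line; the side and scene views differ from that by up to 1.6°. The limits are 6 mm, 80 mm and 6°.
- **Rolling:** the pin coasted about 3.5 mm beyond the fingers after a push, which suggests rolling rather than sliding. I could not see its turning directly, because the tube has no marks. Forces stayed at sensor-noise level.
- **Other things:** the last pictures show the standing pin and V-block undisturbed. I did not re-measure the bystanders.
- **Disagreement found:** the fingertips in the images sit about 25 mm further back than the reported TCP and tool description imply. My first approach therefore only passed at the height of the pin's top. I went by the images after that, backed off and re-approached lower; the pin did not move measurably.

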